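# Clamp a light tube in its coupler at the make-up table

## Task

Mount the white light tube in the coupler stand: lay it in the open saddle with its blue middle band centred there, swing the hinged strap over it until it is fully home, then swing the red-knobbed bolt upright into the strap's slot. Let go of everything, and leave the palette, jar and bottle where they are.

Things in the scene. Friction and masses are not known exactly. Their poses are not given: they have to be found in the camera images.
- coupler: Coupler stand, fixed to the table; place and yaw (within 0.4) vary, left or right of the tube. Origin: underside centre of its dark foot (150 x 130 x 12 mm). A post carries an aluminium half-round saddle, open upwards, 44 mm wide along y, inner radius 20.5 mm, lips 10 mm below the tube's axis. Axes: z up, y along the tube's axis, +x to the strap's hinge, -x to the swing bolt.
- saddle (a point): Axis of the saddle at its middle, 120 mm straight above the coupler's origin, same axes as the coupler: the centre of the tube belongs here, the tube's y along its y.
- strap (a joint): Hinge of the strap (aluminium hinged half, 40 mm wide along y), rad. 0 = closed over the tube (a stop); grows as it opens upwards and back over to +x; 1.57 = standing straight up, stop at 2.45; starts at 2.0 to 2.35. Stiff: it stays where it is left; 1 to 3 N at the lug moves it. Closed, its arch rises 29.5 mm above the tube's axis. It closes only while the bolt leans out by more than 0.6.
- strap_hinge (a point): Middle of the strap's hinge line, which runs along the coupler's y: 36 mm to +x of saddle, at the same height. Axes as the coupler's; it does not move with the strap.
- strap_lug (a point): Point on the strap's outer (closed: upper) face at its fork lug, in the middle of the slot; closed, it lies 86 mm to -x of the hinge and 5 mm above it. The lug runs 62 to 92 mm from the hinge: two tines 14 mm wide, 8 mm thick, with a 12 mm slot between, open at the end. Push across both tines: a fingertip in the slot can jam. Moves and turns with the strap.
- swing_bolt (a joint): Pivot of the swing bolt, rad. 0 = upright in the slot (a stop); grows as the bolt leans out to -x, stop at 1.5; starts at 0.7 to 1.0. Stiff: it stays where it is left; 1 to 3 N at the knob moves it. Shank 9 mm diameter; 46 mm from the pivot a 26 mm washer, 4 mm thick, that ends 6 mm above the closed lug; then the knob.
- bolt_pivot (a point): Middle of the bolt's pivot line, which runs along the coupler's y: 48 mm to -x of saddle and 35 mm lower. Axes as the coupler's; it does not move with the bolt.
- knob (a point): Centre of the bolt's glossy red ball knob, 32 mm diameter, 63 mm from the pivot. It moves with the bolt. It can be pinched and led round its arc, or pushed up and inwards from outside (from its -x side).
- tube: Loose white light tube, 200 mm long, 40 mm diameter, about 0.15 to 0.3 kg, with a 70 mm wide blue band round its middle and grey square caps (44 x 44 mm, 18 mm long) on its ends. Origin at its centre, y along its length. It starts flat on the table, centre 22 mm up. Either end may go either way.
- palette: Bystander: make-up palette, 90 x 130 x 12 mm, lying on the table. Origin: centre of its underside.
- jar: Bystander: brown jar, 60 mm diameter, 55 mm high. Origin: centre of its underside.
- bottle: Bystander: blue bottle, 48 mm diameter, 130 mm high. Origin: centre of its underside.
There are look-alikes about, which are no part of the job. What is shaped like the coupler but brown or purple is not meant.

How it is judged:
By the outcome, as a careful person would: the job done as asked, in the order asked, and still so for the second after the job is handed in, with the robot touching nothing.
It also fails if it takes over 64 s, if anything falls off the work surface, if the arm or the gripper's body presses on something with over 40 N, if the wrist force passes 120 N, or if a joint passes its speed limit or range.

## Robot

A 6-joint arm with a two-finger parallel gripper is mounted at the origin on the work surface. World frame = base frame: x ahead of the robot, y to its left, z up, the work surface at z = 0. Lengths are in mm, angles in degrees, forces in N, time in s.
With the tool pointing down it reaches from about 350 to 850 mm from the base axis. Payload 8.1 kg.
Tool frame: the origin (TCP) lies at the very end of the fingers, on their centre line; the grasp point (between the pads) lies 19 mm behind it; z points along the fingers, y is the line along which they close (so a half turn about z gives the same grasp; the last joint's range is limited). The gripper opens to 85 mm and grips with 20 to 120 N. Pads are 22 mm wide; open, the fingers measure 114 mm over their backs; the gripper's body (76 mm by 85 mm) begins 54 mm behind the grasp point. The pads swing forward as they close: fully open they stand 13 mm farther back than shut.
Start: joints at [-76.742, 7.471, 85.268, -0, 87.261, -4.893], TCP at [186.937, -570.14, 231.292] pointing down, gripper open.
Joint ranges: [-169.43, 169.43], [-51.17, 129.36], [1.28, 143.12], [-76.62, 256.62], [0, 156.53], [-152.29, 152.29]. Speed limits (degrees/s): [136.94, 136.94, 159.86, 180, 180, 180].

## Interface

Orientations are given as [roll, pitch, yaw] about the fixed x, y, z axes, in that order (R = Rz(yaw) Ry(pitch) Rx(roll)).
In Python, from bench import sense, eyes, job, models gives the robot as it stands. The module is installed in compiled form; this text tells all that it offers.
- The arm moves only by the tool apply_moves, never from a script. Its argument "rows" is a list of rows, each a list of 6 numbers: the shift along the tool's x, y, z in mm, then the turn, a rotation vector about the tool's x, y, z in rad. In form: [[dx, dy, dz, rx, ry, rz], ...]. A call has exactly 5 rows; each row shifts and turns the commanded pose from where the row before left it, along the tool's axes as they then stand; what a row does not reach is not made up. A row lasts 1/8 s, in which the tool goes at most 62.5 mm and 10.7 degrees, less where a joint would pass 70% of its speed; a pose out of reach is approached as far as the arm can. A call is refused whole if a number of a shift passes 62.5 or a number of a turn 0.188, either way. A call with a gripper value outside its range is refused whole. "fingers" is the finger opening in mm, from 0 to 85.4, set as the call begins (left out, the last holds). The fingers move at their own pace and stop on an object; "grip_force" is the grip in N (left out, the last holds). Time passes only in rows, so rows that do not move let the fingers close, or fill a call up. It gives the time, the measured TCP pose, the force, the opening and the grip force at its end, in the units of the state.
- sense(): the state, without advancing time (a new reading comes with each control period).
- eyes.snapshot(name): name is "scene" or "side" or "wrist"; returns (picture, depth): 384x512x3 uint8, red, green, blue; 384x512 float32, mm along the optical axis (not along the pixel's ray), 0 where there is no reading.
- eyes.get_calibration(name): a dict with "intrinsics" (3x3 intrinsics, pixels), "R" (3x3) and "t" (3): a world point X has camera coordinates R X + t; the wrist camera has in their place "mount" (4x4, takes a point from camera to tool coordinates, whose origin is the TCP and whose axes are the flange's). Camera axes: x right, y down, z forward; pixel columns grow to the right and rows downward; lengths in mm; the calibration is good to about 2 mm. The wrist camera is an equidistant fisheye: a pixel r from the principal point sees the ray r / f radians off the axis. A picture is of the moment at which its call begins: read the wrist's pose just before it. get_calibration takes no time and is no camera call.
- job.hand_in(): hands the job in; it is judged then, once.
Trained networks look in the newest picture that a camera, given by its name, has taken for a name from the list of things; names that differ only in an ending like _2 or _b are one class to them, and where a whole thing is asked for, a point or a joint stands for the part that bears it (a point fixed in the world has none). Each returns a list of dicts, best first, with "confidence" (0 to 1); they miss things now and then, are a little off and sometimes report something else, mostly with a low value. They report only what shows in the picture. A call takes as long as a camera call. They do not tell look-alikes from the thing itself.
- models.boxes_of(name, camera): "xyz" ([x, y, z] in mm, in world coordinates, good to about 4 mm: the middle of the surface that is visible of it).
- models.cut_out(name, camera): "pixels" (384x512 bool, what is visible of it).
- models.place_of(name, camera): "xyz" ([x, y, z] in mm, in world coordinates, good to about 4 mm: a listed point, or the origin of a listed thing).
The state is a dict: "time": time; "joint_pos": joint angles; "qd": joint speeds; "joint_efforts": joint torques, N m; "tool_pos": TCP position; "tcp_rot": TCP orientation; "ft_force": force on the tool from outside, world axes, zero at the start; "wrist_torque": the same for the moment, N m; "finger_gap": finger opening in mm; "grip_force": force on a finger pad.
Only numpy, scipy, OpenCV 4.12 (cv2) and the standard library are available. Lean on these libraries where they do the work, as an engineer would, in place of code of your own. Each camera call takes 0.05 s, during which the arm holds its last target. There are 200 camera calls.

## Working session

There is one attempt and no reset: what is moved stays moved. The work goes in short steps, Python scripts to look and compute and a tool call to move; the robot and the scene stay as the last step left them, time stands still between calls to the robot, and variables do not carry over. Pictures are saved under pics/ and viewed, at most 11 in all, crops included, and the job is handed in when it is done.

Besides the shell and the picture viewer there is one more tool, called as name([rows], argument=value, ...), one row to a line, values as JSON. apply_moves: Moves the arm, as the interface text tells. Its arguments: {"type":"object","properties":{"rows":{"type":"array"},"fingers":{"type":"number"},"grip_force":{"type":"number"}},"required":["rows"]}

```bash
mkdir -p pics; python3 - <<'E'
from bench import sense, eyes, job, models
import cv2,numpy as np
ims=[]
for c in ["scene","side"]:
    p,d=eyes.snapshot(c); ims.append(p)
    for n in ["coupler","tube","strap_lug","knob","saddle","strap_hinge","bolt_pivot","palette","jar","bottle"]:
        print(c,n,[(np.round(r["xyz"]).tolist(),round(r["confidence"],2)) for r in models.place_of(n,c)])
    cv2.imwrite(f"pics/{c}0.png",cv2.resize(p[:,:,::-1],(800,600)))
print(sense())
E
```

```text
scene coupler [([746.0, -229.0, -1.0], 0.82), ([321.0, 197.0, 2.0], 0.74), ([402.0, -370.0, 1.0], 0.68), ([501.0, -135.0, -3.0], 0.63)]
scene tube [([513.0, 145.0, 23.0], 0.96)]
scene strap_lug [([275.0, 204.0, 123.0], 0.83), ([597.0, -110.0, 180.0], 0.71), ([699.0, -251.0, 125.0], 0.63), ([357.0, -369.0, 125.0], 0.62)]
scene knob [([699.0, -249.0, 148.0], 0.69), ([405.0, -144.0, 127.0], 0.68), ([277.0, 205.0, 150.0], 0.65), ([354.0, -368.0, 153.0], 0.55)]
scene saddle [([319.0, 202.0, 119.0], 0.81), ([403.0, -367.0, 117.0], 0.78), ([498.0, -134.0, 121.0], 0.77), ([742.0, -228.0, 121.0], 0.74)]
scene strap_hinge [([438.0, -368.0, 121.0], 0.83), ([359.0, 193.0, 120.0], 0.7), ([776.0, -214.0, 115.0], 0.68)]
scene bolt_pivot [([357.0, -368.0, 84.0], 0.92), ([454.0, -139.0, 85.0], 0.71), ([700.0, -247.0, 88.0], 0.59), ([274.0, 202.0, 89.0], 0.59)]
scene palette [([729.0, -12.0, -1.0], 0.58)]
scene jar [([364.0, -7.0, -3.0], 0.73)]
scene bottle [([687.0, -385.0, 1.0], 0.71)]
side coupler [([501.0, -132.0, 2.0], 0.88), ([317.0, 203.0, 4.0], 0.76), ([739.0, -230.0, 0.0], 0.66), ([409.0, -37
[... 942 characters left out ...]
0], 0.93)]
{'time': 1.1, 'joint_pos': array([-7.67418652e+01,  7.46834911e+00,  8.52678677e+01, -1.47923613e-04,
        8.72597526e+01, -4.89681146e+00]), 'qd': array([-0.01807075,  0.00144016, -0.0178757 , -0.05473449, -0.04115789,
        0.02500366]), 'joint_efforts': array([ 5.54913258e-04, -5.69324577e+01, -5.00870848e+01, -1.75650547e-05,
        1.19316566e-03, -4.43686304e-05]), 'tool_pos': array([ 186.93972681, -570.15310353,  231.32096536]), 'tcp_rot': array([1.79995997e+02, 4.91270493e-04, 1.81549534e+01]), 'ft_force': array([-0.12627419, -0.43190541,  0.37844817]), 'wrist_torque': array([ 0.08496334,  0.03377919, -0.01078065]), 'grip_force': 0.0, 'finger_gap': 85.80113291643931}
```

View pics/scene0.png

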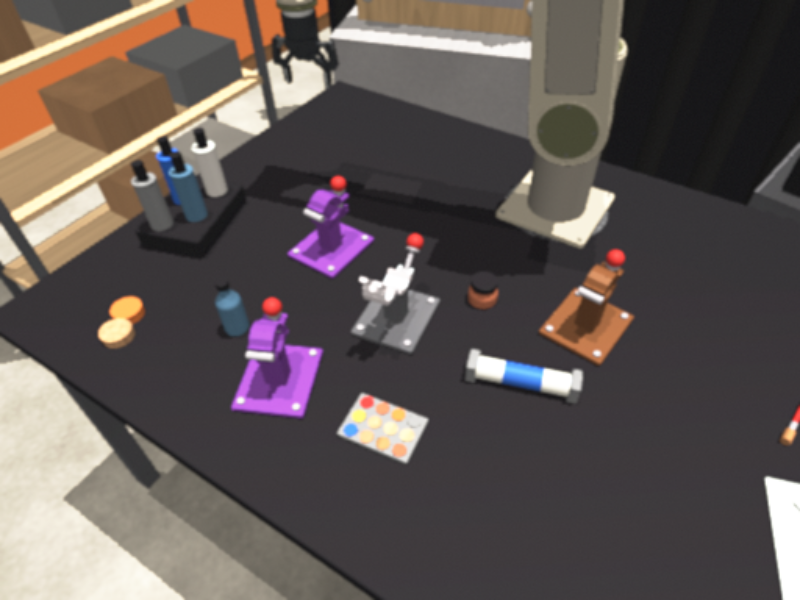

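View pics/side0.png

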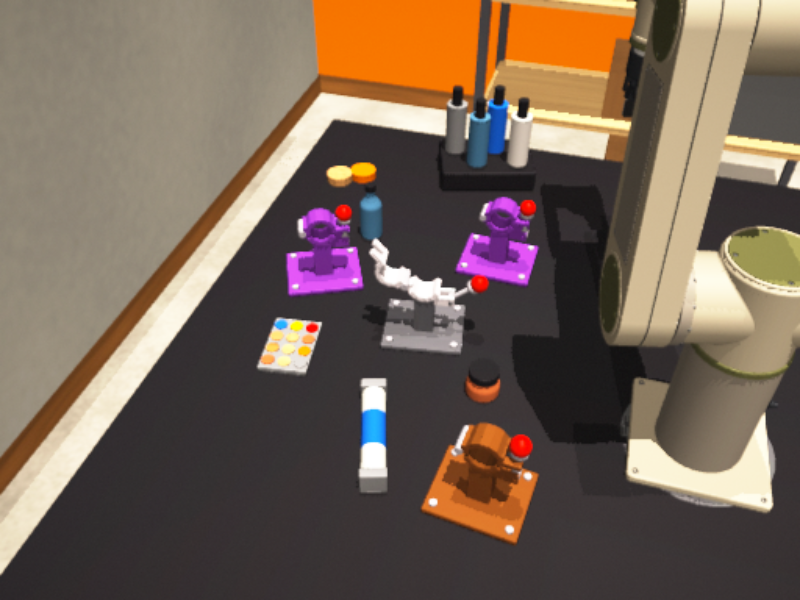

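The scene shows the grey coupler at about (400,300) px with its strap open and its bolt leaning out. The purple and brown look-alikes stand around it, and the tube is at (523,375). In the side view the coupler is at (424,310) and the tube at (373,435). I'll go over the coupler for a wrist view.

apply_moves([
  [0,0,-20,0,0,-0.18],
  [0,0,-20,0,0,-0.18],
  [0,0,-20,0,0,-0.18],
  [0,0,-20,0,0,-0.18],
  [0,0,-20,0,0,-0.18],
], fingers=85)

```text
time: 1.72
tool_pos: [186.9, -570.1, 332.0]
tcp_rot: [180.0, 0.0, 70.1]
ft_force: [-0.1, 0.0, 0.0]
finger_gap: 85.1
grip_force: 0.0
```

apply_moves([
  [0,0,-20,0,0,-0.18],
  [0,0,-20,0,0,-0.174],
  [44,29,0,0,0,0],
  [44,29,0,0,0,0],
  [44,29,0,0,0,0],
])

```text
time: 2.35
tool_pos: [274.5, -436.9, 371.3]
tcp_rot: [180.0, 0.0, 90.0]
ft_force: [-0.3, -0.4, 0.5]
finger_gap: 85.2
grip_force: 0.0
```

apply_moves([
  [44,29,0,0,0,0],
  [44,29,0,0,0,0],
  [44,29,0,0,0,0],
  [44,29,0,0,0,0],
  [44,29,0,0,0,0],
])

```text
time: 2.98
tool_pos: [419.6, -216.6, 371.5]
tcp_rot: [180.0, 0.0, 90.0]
ft_force: [-0.0, -0.2, -0.3]
finger_gap: 85.2
grip_force: 0.0
```

apply_moves([
  [44,29,0,0,0,0],
  [44,29,0,0,0,0],
  [0,0,0,0,0,0],
  [0,0,0,0,0,0],
  [0,0,0,0,0,0],
])

```text
time: 3.6
tool_pos: [476.5, -131.2, 371.4]
tcp_rot: [180.0, 0.0, 89.9]
ft_force: [0.2, -0.8, 0.2]
finger_gap: 85.1
grip_force: 0.0
```

```bash
cat > h.py <<'E'
from bench import sense, eyes, job, models
import cv2,numpy as np
from scipy.spatial.transform import Rotation as Ro
def pose():
    s=sense(); return np.array(s["tool_pos"]),Ro.from_euler("xyz",s["tcp_rot"],degrees=True).as_matrix(),s
def pts(c,d,mask,rot=None,pos=None):
    "world points of mask pixels with depth"
    k=eyes.get_calibration(c); K=np.array(k["intrinsics"]); v,u=np.nonzero(mask&(d>0)); z=d[v,u]
    x=(u-K[0,2])/K[0,0]; y=(v-K[1,2])/K[1,1]
    if c=="wrist":
        r=np.hypot(x,y); s=np.where(r>1e-6,np.tan(r)/np.maximum(r,1e-9),1); P=np.c_[x*s*z,y*s*z,z]
        M=np.array(k["mount"]); return (P@M[:3,:3].T+M[:3,3])@rot.T+pos
    return (np.c_[x*z,y*z,z]-k["t"])@np.array(k["R"])
def axis(P):
    r=cv2.minAreaRect(P[:,:2].astype(np.float32)); b=cv2.boxPoints(r)
    e=max([b[1]-b[0],b[2]-b[1]],key=np.linalg.norm); return np.round(r[0],1),np.round(r[1],1),round(np.degrees(np.arctan2(e[1],e[0]))%180,2)
E
python3 - <<'E'
from h import *
p,R,s=pose(); im,d=eyes.snapshot("wrist"); print(s["time"],p.round(1),s["tcp_rot"].round(2))
cv2.imwrite("pics/w1.png",cv2.resize(im[:,:,::-1],(800,600)))
for n in ["coupler","strap_lug","knob","saddle","strap_hinge","bolt_pivot","tube"]:
    print(n,[(np.round(r["xyz"],1).tolist(),round(r["confidence"],2)) for r in models.place_of(n,"wrist")])
for c in ["scene","side"]:
    i,dd=eyes.snapshot(c)
    r=models.cut_out("tube",c)
    for q in r:
        P=pts(c,dd,q["pixels"]); print(c,q["confidence"],len(P),axis(P[(P[:,2]<60)]) if len(P)>50 and (P[:,2]<60).sum()>50 else P.mean(0))
E
```

```text
3.6 [ 476.5 -131.2  371.4] [1.800e+02 2.000e-02 8.991e+01]
coupler [([745.3, -227.7, 4.2], 0.78), ([498.5, -126.1, -1.3], 0.76), ([408.7, -369.8, -5.5], 0.67)]
strap_lug [([355.1, -364.0, 127.7], 0.77), ([592.8, -115.9, 182.7], 0.65), ([537.4, -128.2, 120.5], 0.62), ([697.2, -249.3, 125.3], 0.6)]
knob [([355.0, -369.4, 144.9], 0.79), ([695.4, -246.7, 150.5], 0.73), ([403.6, -145.5, 123.9], 0.72)]
saddle [([400.6, -371.3, 122.2], 0.92), ([741.7, -231.6, 122.9], 0.82), ([499.8, -132.7, 116.7], 0.78)]
strap_hinge [([535.7, -124.7, 119.7], 0.85), ([438.0, -373.8, 126.1], 0.68)]
bolt_pivot [([696.9, -253.8, 86.0], 0.94), ([358.3, -369.2, 85.6], 0.87), ([452.8, -138.4, 88.7], 0.78)]
tube []
scene 0.98 1254 (array([495.3, 143.1]), array([ 83.9, 211.1]), np.float32(107.52))
side 0.66 1158 (array([510.3, 148.8]), array([ 43.5, 202.6]), np.float32(107.13))
side 0.16 392 [ 564.40170037 -121.50789259  140.05961771]
```

View pics/w1.png

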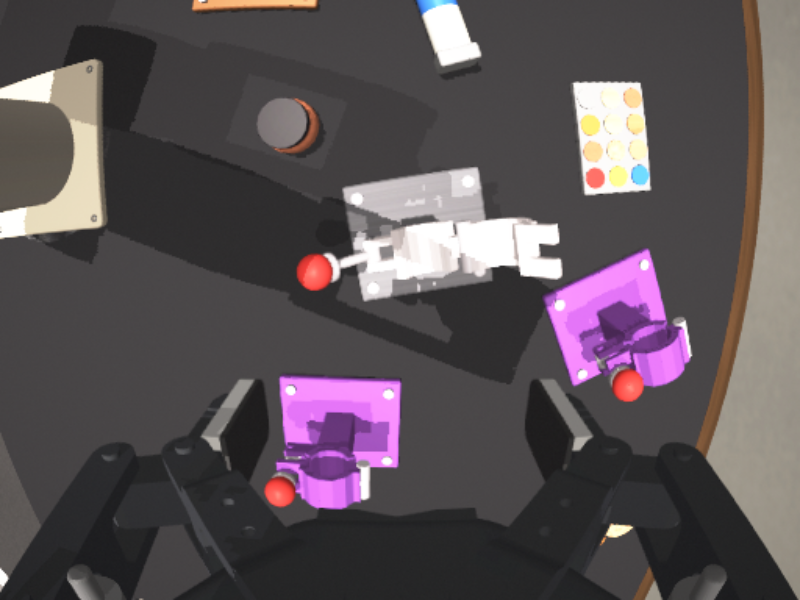

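The wrist view shows the grey stand at about (420,240) px, the strap open to the right with its fork at (540,250), and the knob at (315,272). The tube's end is at (450,50). Next I'll refine the coupler's place and yaw from the foot's depth points.

```bash
python3 - <<'E'
from h import *
p,R,s=pose(); im,d=eyes.snapshot("wrist"); 
W=pts("wrist",d,np.ones(d.shape,bool),R,p)
A=W[(abs(W[:,0]-500)<130)&(abs(W[:,1]+130)<105)]
F=A[(A[:,2]>7)&(A[:,2]<18)]; print("foot",len(F),axis(F),np.median(F[:,2]))
S=A[(A[:,2]>100)]; print(len(S))
# knob sphere: red
v,u=np.nonzero(d>0); C=im[v,u].astype(int); red=(C[:,0]>120)&(C[:,1]<50)&(C[:,2]<50)
K=W[red&(abs(W[:,0]-404)<40)&(abs(W[:,1]+146)<40)]
from scipy.optimize import least_squares
c=least_squares(lambda c:np.linalg.norm(K-c,axis=1)-16,K.mean(0)-[0,0,10],loss="soft_l1").x; print("knob",len(K),c.round(1))
t=np.radians(10)
for n in ("knob",): pass
L=A[(A[:,2]>150)]; print("strap",len(L),axis(L),L.max(0).round(1),L.min(0).round(1))
np.save("A.npy",A)
E
```

```text
foot 4065 (array([ 478. , -106.3]), array([187.9, 187.4]), np.float32(9.09)) 12.126182771332878
40084
knob 30 [ 404.7 -146.4  124.6]
strap 37171 (array([ 500.5, -126.4]), array([194.4,  42.2]), np.float32(6.02)) [598.8 -95.5 480.6] [ 402.4 -143.7  152.7]
```

```bash
python3 - <<'E'
from h import *
A=np.load("A.npy")
F=A[(A[:,2]>7)&(A[:,2]<17)]
# keep largest connected blob in a 3mm grid, fit rect
g=np.zeros((120,120),np.uint8); ij=((F[:,:2]-[380,-250])/3).astype(int).clip(0,119); np.add.at(g,(ij[:,1],ij[:,0]),1)
m=cv2.morphologyEx((g>0).astype(np.uint8),cv2.MORPH_OPEN,np.ones((3,3)))
n,l,st,_=cv2.connectedComponentsWithStats(m); k=1+st[1:,4].argmax(); print(n,st[k])
Q=F[l[ij[:,1],ij[:,0]]==k]; print(axis(Q))
L=A[(A[:,2]>150)&(A[:,2]<200)&(A[:,0]>530)]; print(len(L),axis(L),L.max(0),L.min(0))
# lug surface: section in the coupler frame
t=np.radians(10); c=np.array([499.5,-131.5]); 
B=A[(A[:,2]<205)&(A[:,2]>80)].copy(); B[:,:2]=(B[:,:2]-c)@np.array([[np.cos(t),-np.sin(t)],[np.sin(t),np.cos(t)]]); B[:,2]-=120
B=B[abs(B[:,1])<22]
for a in range(30,110,6):
    q=B[(B[:,0]>a)&(B[:,0]<a+6)]
    if len(q): print(a,len(q),np.percentile(q[:,2],[5,50,95]).round(1),np.percentile(q[:,1],[2,98]).round(1))
E
```

```text
4 [ 12  33  53  32 964]
(array([ 496. , -102.8]), array([151.1,  75.2]), np.float32(9.37))
781 (array([ 583.1, -117.1]), array([26.7, 40.6]), np.float32(98.91)) [598.78073165 -95.53996037 194.28464551] [ 567.66160835 -138.62313551  152.66952431]
30 151 [-2.   5.   7.3] [-20.4  20.8]
36 158 [ 6.   7.5 11. ] [-21.  21.]
42 136 [10.  12.2 13.9] [-19.   20.6]
48 121 [ 5.4  8.3 10.7] [-19.2  19.2]
54 133 [5.6 6.7 8. ] [-19.5  19.4]
60 134 [5.2 6.7 7.8] [-19.5  19.3]
66 160 [ 6.5  9.  47.6] [-20.1  19.5]
72 364 [10.1 47.8 54.5] [-19.7  19.7]
78 245 [16.1 57.2 61.8] [-19.2  20. ]
84 217 [42.5 65.1 70.3] [-19.3  19.2]
90 126 [68.7 72.  73.6] [-19.3  19.1]
96 25 [68.6 69.9 71.1] [-19.1  19. ]
```

apply_moves([
  [52,7,14,0,0,0],
  [52,7,14,0,0,0],
  [52,7,14,0,0,0],
  [52,7,14,0,0,0],
  [52,7,14,0,0,0],
])

```text
time: 4.88
tool_pos: [512.0, 131.7, 301.0]
tcp_rot: [180.0, 0.0, 90.0]
ft_force: [1.5, -0.2, -0.3]
finger_gap: 85.1
grip_force: 0.0
```

apply_moves([
  [0,0,0,0,0,-0.149],
  [0,0,0,0,0,-0.149],
  [0,0,0,0,0,0],
  [0,0,0,0,0,0],
  [0,0,0,0,0,0],
])

```text
time: 5.5
tool_pos: [512.0, 129.7, 301.4]
tcp_rot: [180.0, -0.0, 106.9]
ft_force: [-0.5, -0.7, 1.3]
finger_gap: 85.2
grip_force: 0.0
```

```bash
cat >> h.py <<'E'
def tube(im,d,p,R,zlo,zhi):
    "blue band and whole tube, from the wrist camera"
    h=cv2.cvtColor(im,cv2.COLOR_RGB2HSV); blue=(h[...,0]>100)&(h[...,0]<125)&(h[...,1]>170)&(h[...,2]>90)
    out=[]
    for m in (blue,np.ones(blue.shape,bool)):
        P=pts("wrist",d,m,R,p); out.append(P[(P[:,2]>zlo)&(P[:,2]<zhi)])
    return out
E
python3 - <<'E'
from h import *
print(np.round(eyes.get_calibration("wrist")["mount"],2).tolist())
p,R,s=pose(); im,d=eyes.snapshot("wrist"); print(s["time"],p.round(1),s["tcp_rot"].round(2))
b,a=tube(im,d,p,R,15,60)
f=lambda P:P[(abs(P[:,0]-510)<90)&(abs(P[:,1]-149)<130)]
b,a=f(b),f(a)
print(len(b),axis(b),len(a),axis(a))
r=models.cut_out("tube","wrist"); 
for q in r: P=pts("wrist",d,q["pixels"],R,p); P=f(P[(P[:,2]>5)]); print(q["confidence"],axis(P),np.percentile(P[:,2],99))
print(models.place_of("tube","wrist"))
E
```

```text
[[-0.0, -0.96, -0.29, 72.82], [1.0, -0.0, -0.0, -0.25], [0.0, -0.29, 0.96, -142.73], [0.0, 0.0, 0.0, 1.0]]
5.5 [512.  129.7 301.4] [179.99  -0.   106.94]
185 (array([511.1, 148.2]), array([39.1, 66.6]), np.float32(107.56)) 4089 (array([511.6, 149. ]), array([ 43.9, 199.7]), np.float32(107.19))
0.7 (array([511. , 148.8]), array([ 43.8, 199.7]), np.float32(107.57)) 45.371811815700724
0.34 (array([474.2, 106.5]), array([1.5, 0.2]), np.float32(82.2)) 324.79294006016147
[{'xyz': [728.6, -9.6, -2.7], 'confidence': 0.7}, {'xyz': [508.3, 145.8, 18.9], 'confidence': 0.62}]
```

apply_moves([
  [25,1.5,40,0,0,-0.006],
  [25,1.5,40,0,0,0],
  [25.5,1.6,40,0,0,0],
  [0,0,60,0,0,0],
  [0,0,60,0,0,0],
])

```text
time: 6.28
tool_pos: [494.1, 203.8, 60.2]
tcp_rot: [179.9, 0.0, 107.4]
ft_force: [1.2, -0.6, -0.7]
finger_gap: 85.2
grip_force: 0.0
```

apply_moves([
  [0,0,30,0,0,0],
  [0,0,20,0,0,0],
  [0,0,8,0,0,0],
  [0,0,0,0,0,0],
  [0,0,0,0,0,0],
])

```text
time: 6.9
tool_pos: [494.9, 203.6, 4.6]
tcp_rot: [179.9, 0.0, 107.4]
ft_force: [0.2, -0.5, 0.4]
finger_gap: 85.3
grip_force: 0.0
```

apply_moves([
  [0,0,0,0,0,0],
  [0,0,0,0,0,0],
  [0,0,0,0,0,0],
  [0,0,0,0,0,0],
  [0,0,0,0,0,0],
], fingers=20, grip_force=80)

```text
time: 7.52
tool_pos: [494.6, 203.5, 4.2]
tcp_rot: [179.9, 0.0, 107.4]
ft_force: [-1.7, 0.0, 5.8]
finger_gap: 38.0
grip_force: 80.4
```

apply_moves([
  [0,0,-20,0,0,0],
  [0,0,-45,0,0,0],
  [0,0,-50,0,0,0],
  [0,0,-50,0,0,0],
  [0,0,-45,0,0,0],
])

```text
time: 8.15
tool_pos: [493.6, 203.3, 214.8]
tcp_rot: [180.0, -0.0, 107.4]
ft_force: [1.0, -0.7, -2.0]
finger_gap: 38.0
grip_force: 80.5
```

apply_moves([
  [0,0,0,0,0,0.141],
  [0,0,0,0,0,0],
  [0,0,0,0,0,0],
  [0,0,0,0,0,0],
  [0,0,0,0,0,0],
])

```text
time: 8.78
tool_pos: [493.6, 203.2, 212.7]
tcp_rot: [-179.9, 0.0, 99.4]
ft_force: [-0.0, 0.1, -1.9]
finger_gap: 37.9
grip_force: 80.7
```

```bash
cat > m.py <<'E'
from h import *
from scipy.optimize import least_squares
def cylfit(P,c0,yaw0):
    "axis of a 20 mm radius cylinder: point, yaw, pitch"
    def f(q):
        a=np.array([np.cos(q[3])*np.cos(q[4]),np.sin(q[3])*np.cos(q[4]),np.sin(q[4])]); D=P-q[:3]
        return np.r_[np.linalg.norm(np.cross(D,a),axis=1)-20,(P.mean(0)-q[:3])@a]
    q=least_squares(f,np.r_[c0,yaw0,0],loss="soft_l1").x
    a=np.array([np.cos(q[3])*np.cos(q[4]),np.sin(q[3])*np.cos(q[4]),np.sin(q[4])]); t=(P-q[:3])@a
    return q[:3].round(1),np.degrees(q[3:]).round(2),np.percentile(t,[1,99]).round(1),(q[:3]+a*np.percentile(t,[1,99]).mean()).round(1)
def run():
    p,R,s=pose(); print(s["time"],p.round(1),s["tcp_rot"].round(2))
    for c in ["wrist","side","scene"]:
        im,d=eyes.snapshot(c); h=cv2.cvtColor(im,cv2.COLOR_RGB2HSV)
        m=(h[...,0]>100)&(h[...,0]<125)&(h[...,1]>150)&(h[...,2]>80)
        P=pts(c,d,m,R,p); e=p-57*R[:,0]-R[:,2]*19
        P=P[np.linalg.norm(P-e,axis=1)<55]
        if len(P)>30: print(c,len(P),cylfit(P,e,np.arctan2(R[1,0],R[0,0])))
        else: print(c,len(P))
E
python3 -c "from m import *; run()"
```

```text
8.775 [493.6 203.2 212.7] [-1.7994e+02  1.0000e-02  9.9390e+01]
wrist 300 (array([497.5, 178.2, 230.8]), array([99.76,  0.58]), array([-8. ,  2.9]), array([497.9, 175.7, 230.8]))
side 6
scene 446 (array([503.8, 146.9, 230.9]), array([99.78,  0.76]), array([-31.2,  31.1]), array([503.8, 146.9, 230.9]))
```

apply_moves([
  [-45.5,-8.1,0,0,0,0],
  [-45.5,-8.1,0,0,0,0],
  [-45.5,-8.1,0,0,0,0],
  [-45.5,-8.1,0,0,0,0],
  [-45.5,-8.1,0,0,0,0],
])

```text
time: 9.55
tool_pos: [490.7, -29.2, 213.5]
tcp_rot: [180.0, 0.0, 99.4]
ft_force: [1.4, 0.3, -0.5]
finger_gap: 37.7
grip_force: 80.7
```

apply_moves([
  [-45.5,-8,0,0,0,0],
  [0,0,30,0,0,0],
  [0,0,30,0,0,0],
  [0,0,20,0,0,0],
  [0,0,0,0,0,0],
])

```text
time: 10.18
tool_pos: [488.8, -73.6, 131.4]
tcp_rot: [-179.8, -0.1, 99.3]
ft_force: [0.3, 0.1, -1.2]
finger_gap: 37.8
grip_force: 80.7
```

```bash
python3 - <<'E'
from m import *
run()
i,d=eyes.snapshot("side"); cv2.imwrite("pics/s2.png",cv2.resize(i[150:260,210:340,::-1],(780,600),interpolation=cv2.INTER_CUBIC))
E
```

```text
10.175 [488.8 -73.6 131.4] [-1.7979e+02 -9.0000e-02  9.9340e+01]
wrist 292 (array([492.6, -98.2, 149.5]), array([100.12,   2.24]), array([-8.3,  3.3]), array([ 493.1, -100.7,  149.4]))
side 28
scene 234 (array([ 501.6, -135. ,  151.9]), array([98.9 ,  0.92]), array([-26.5,  31.5]), array([ 501.2, -132.5,  151.9]))
```

View pics/s2.png

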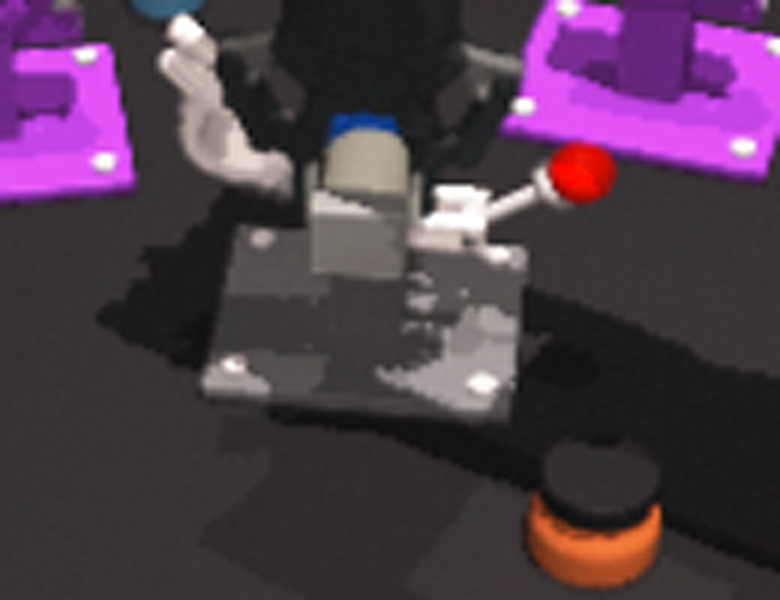

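The tube hangs above the saddle, with its near end at (360,190) px of the crop. The strap at (215,110) and the knob at (580,175) are both clear, so I'll lower it.

apply_moves([
  [0,1.4,10,0,0,0],
  [0,0,8,0,0,0],
  [0,0,6,0,0,0],
  [0,0,3,0,0,0],
  [0,0,0,0,0,0],
])

```text
time: 11.0
tool_pos: [491.5, -73.7, 105.9]
tcp_rot: [-180.0, -0.0, 99.3]
ft_force: [-0.5, 0.4, -1.5]
finger_gap: 38.0
grip_force: 80.7
```

apply_moves([
  [0,-1,2,0,0,0],
  [0,0,1,0,0,0],
  [0,0,0,0,0,0],
  [0,0,0,0,0,0],
  [0,0,0,0,0,0],
])

```text
time: 11.62
tool_pos: [490.8, -73.9, 103.4]
tcp_rot: [180.0, 0.0, 99.3]
ft_force: [0.4, 0.0, -1.0]
finger_gap: 37.9
grip_force: 80.7
```

```bash
python3 -c "
from m import *
run(); print(sense()['ft_force'])"
```

```text
11.625 [490.8 -73.9 103.4] [179.99   0.    99.34]
wrist 289 (array([494.6, -98.5, 121.5]), array([99.95,  1.74]), array([-7.8,  3.1]), array([ 495. , -100.9,  121.4]))
side 26
scene 206 (array([ 501.8, -134.3,  121.5]), array([99.63,  1.29]), array([-26. ,  30.8]), array([ 501.4, -131.9,  121.6]))
[-0.78216913 -0.08667431 -1.51784871]
```

apply_moves([
  [0,0,1.2,0,0,0],
  [0,0,0,0,0,0],
  [0,0,0,0,0,0],
  [0,0,0,0,0,0],
  [0,0,0,0,0,0],
])

```text
time: 12.4
tool_pos: [491.1, -73.9, 102.3]
tcp_rot: [180.0, 0.0, 99.3]
ft_force: [2.7, 0.1, -0.6]
finger_gap: 37.9
grip_force: 80.8
```

apply_moves([
  [0,0,0,0,0,0],
  [0,0,0,0,0,0],
  [0,0,0,0,0,0],
  [0,0,0,0,0,0],
  [0,0,0,0,0,0],
], fingers=60)

```text
time: 13.02
tool_pos: [490.7, -73.9, 102.1]
tcp_rot: [-180.0, -0.0, 99.3]
ft_force: [0.1, 0.5, 0.1]
finger_gap: 60.5
grip_force: 0.0
```

```bash
python3 -c "
from m import *
run()"
```

```text
13.025 [490.7 -73.9 102.1] [-179.99   -0.     99.34]
wrist 332 (array([495.5, -97.7, 119.9]), array([99.28,  3.33]), array([-7.2,  3.1]), array([495.8, -99.7, 119.8]))
side 35 (array([ 494.9, -101.3,  119.8]), array([91.13,  8.93]), array([-8.1,  8.5]), array([ 494.9, -101.1,  119.9]))
scene 188 (array([ 502.7, -135.2,  119.9]), array([98.91,  1.13]), array([-25.1,  27.3]), array([ 502.5, -134.1,  120. ]))
```

apply_moves([
  [0,0,-15,0,0,0],
  [0,0,-40,0,0,0],
  [0,0,-50,0,0,0],
  [0,0,-50,0,0,0],
  [-5,0,-40,0,0,0],
], fingers=85)

```text
time: 13.8
tool_pos: [491.9, -78.7, 301.0]
tcp_rot: [179.8, 0.1, 99.4]
ft_force: [1.8, 0.1, -0.4]
finger_gap: 84.7
grip_force: 0.0
```

apply_moves([
  [0,0,0,0,0,0],
  [0,0,0,0,0,0],
  [0,0,0,0,0,0],
  [0,0,0,0,0,0],
  [0,0,0,0,0,0],
], fingers=0)

```text
time: 14.42
tool_pos: [491.2, -78.7, 296.4]
tcp_rot: [-179.9, -0.0, 99.3]
ft_force: [-0.4, -0.6, -0.2]
finger_gap: 0.1
grip_force: 0.0
```

```bash
python3 - <<'E'
from m import *
p,R,s=pose(); im,d=eyes.snapshot("wrist"); print(s["time"],p.round(1),s["tcp_rot"].round(2))
h=cv2.cvtColor(im,cv2.COLOR_RGB2HSV); m=(h[...,0]>100)&(h[...,0]<125)&(h[...,1]>150)&(h[...,2]>80)
P=pts("wrist",d,m,R,p); P=P[np.linalg.norm(P-[500,-130,130],axis=1)<60]; print(len(P),cylfit(P,[500,-130,120],np.radians(99.3)))
W=pts("wrist",d,np.ones(d.shape,bool),R,p)
T=W[(abs(W[:,2]-138)<9)&(np.hypot(*(W[:,:2]-[500,-130]).T)<125)]
t=np.radians(9.3); M=np.array([[np.cos(t),-np.sin(t)],[np.sin(t),np.cos(t)]])
q=(T[:,:2]-[500.3,-130.5])@M; q=q[abs(q[:,0])<24]; print("tube ends y'",np.percentile(q[:,1],[.5,99.5]).round(1),"x'",np.median(q[:,0]))
L=W[(W[:,2]>145)&(W[:,2]<205)&(abs(W[:,0]-585)<30)&(abs(W[:,1]+115)<50)]; q=(L[:,:2]-[500.3,-130.5])@M
print("strap y'",np.percentile(q[:,1],[1,99]).round(1),"tip",q[:,0].max(),L[:,2].max())
F=W[(W[:,2]>8)&(W[:,2]<16)]; q=(F[:,:2]-[500.3,-130.5])@M; q=q[(abs(q[:,0])<85)&(abs(q[:,1])<75)]; print("foot",np.percentile(q,[1,99],axis=0).round(1))
cv2.imwrite("pics/w3.png",cv2.resize(im[:,:,::-1],(800,600)))
E
```

```text
14.425 [491.2 -78.7 296.4] [-1.7994e+02 -3.0000e-02  9.9340e+01]
1163 (array([ 499.2, -120.4,  119.9]), array([ 9.938e+01, -4.000e-02]), array([-32.4,  22.3]), array([ 500. , -125.4,  119.9]))
tube ends y' [-16. 100.] x' 0.41616825248713163
strap y' [-19.7  20. ] tip 97.69233329761342 194.7444804175732
foot [[-72.8 -61.8]
 [ 74.3  64. ]]
```

View pics/w3.png

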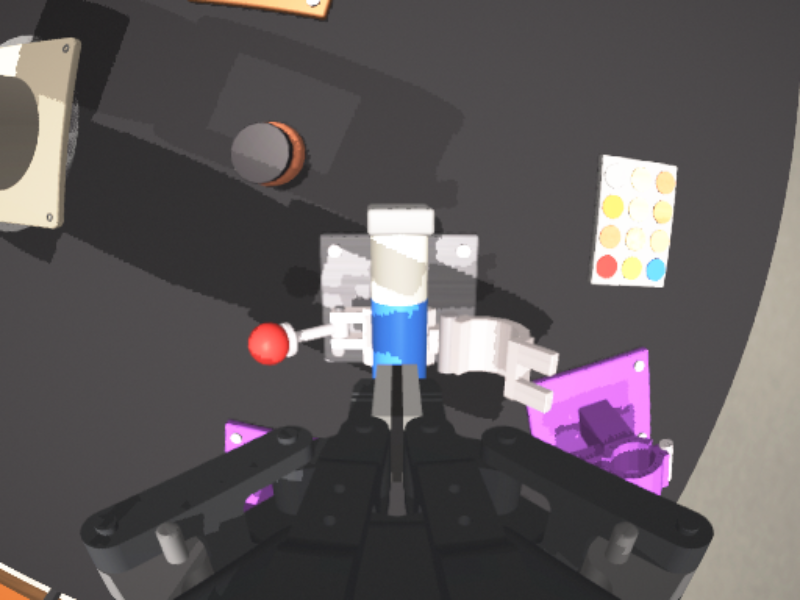

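The tube lies in the saddle with the blue band centred at (400,335) px; its cap end is at y'=100, as wanted. The strap fork is at (530,375) and the knob at (268,343). Next I'll move the closed fingers behind the lug.

apply_moves([
  [-17.5,41,0,0,0,0],
  [-17.5,41,0,0,0,0],
  [-17.6,41,0,0,0,0],
  [0,0,40,0,0,0],
  [0,0,40,0,0,0],
])

```text
time: 15.1
tool_pos: [622.1, -111.0, 215.7]
tcp_rot: [180.0, 0.0, 99.3]
ft_force: [-0.4, 0.2, -0.0]
finger_gap: 0.3
grip_force: 0.0
```

apply_moves([
  [0,0,25,0,0,0],
  [0,0,15,0,0,0],
  [0,0,0,0,0,0],
  [0,0,0,0,0,0],
  [0,0,0,0,0,0],
])

```text
time: 15.72
tool_pos: [622.3, -111.0, 178.9]
tcp_rot: [179.9, 0.1, 99.3]
ft_force: [-0.3, 0.7, -0.7]
finger_gap: 0.0
grip_force: 0.0
```

```bash
cat >> h.py <<'E'
T=np.radians(9.3); C0=np.array([500.3,-130.5,120.])
def cf(P): "world to coupler axes about saddle"; D=np.atleast_2d(P)-C0; return np.c_[D[:,0]*np.cos(T)+D[:,1]*np.sin(T),-D[:,0]*np.sin(T)+D[:,1]*np.cos(T),D[:,2]]
E
python3 - <<'E'
from h import *
p,R,s=pose(); print(cf(p).round(1),s["time"])
last=None
# TCP path rel saddle: (x',z)
for th,r in [(2.25,0),(2.0,0),(1.8,0),(1.57,77),(1.3,78),(1.05,79),(.8,80),(.6,81),(.4,82),(.2,83),(.0,84)]:
    u=np.array([-np.cos(th),np.sin(th)]); n=np.array([np.sin(th),np.cos(th)])
    t=92*u+5*n+[14.5,-15] if th>1.57 else r*u+(5+14.5*np.sin(th))*n
    t=t+[36,0]; print(th,t.round(1),None if last is None else (t-last).round(1)); last=t
E
```

```text
[[123.6  -0.5  58.9]] 15.725
2.25 [112.2  53.4] None
2.0 [93.3 66.6] [-18.9  13.1]
1.8 [76.3 73.5] [-17.1   6.9]
1.57 [55.4 77. ] [-20.8   3.6]
1.3 [33.4 80.2] [-22.    3.2]
1.05 [11.9 77.3] [-21.5  -3. ]
0.8 [-8.7 68.1] [-20.6  -9.2]
0.6 [-23.4  56.6] [-14.7 -11.5]
0.4 [-35.4  41.7] [-12.  -14.9]
0.2 [-43.8  24.2] [ -8.4 -17.5]
0.0 [-48.   5.] [ -4.2 -19.2]
```

apply_moves([
  [0,-12,0,0,0,0],
  [0,-9,-3,0,0,0],
  [0,-10,-5,0,0,0],
  [0,-9,-4,0,0,0],
  [0,-8,-3,0,0,0],
])

```text
time: 16.35
tool_pos: [574.5, -118.4, 194.1]
tcp_rot: [179.8, 0.0, 99.3]
ft_force: [3.1, 2.3, 5.1]
finger_gap: 0.1
grip_force: 26.7
```

apply_moves([
  [0,-8.5,-1.5,0,0,0],
  [0,-8.5,-1.5,0,0,0],
  [0,-8.5,-1.5,0,0,0],
  [0,-8.5,-1,0,0,0],
  [0,-8.5,-1,0,0,0],
])

```text
time: 16.98
tool_pos: [530.7, -125.4, 196.8]
tcp_rot: [-179.9, -0.1, 99.3]
ft_force: [6.4, 0.1, -17.5]
finger_gap: -0.1
grip_force: 37.3
```

```bash
python3 - <<'E'
from h import *
p,R,s=pose(); print(cf(p).round(1),s["time"],s["ft_force"])
i,d=eyes.snapshot("side"); cv2.imwrite("pics/s4.png",cv2.resize(i[130:250,210:340,::-1],(650,600),interpolation=cv2.INTER_CUBIC))
for c in ["side"]: print([(cf(r["xyz"]).round(1).tolist(),round(r["confidence"],2)) for r in models.place_of("strap_lug",c)][:4])
E
```

```text
[[30.8  0.1 76.8]] 16.975 [  6.37593355   0.12230124 -17.52115921]
[([[-171.7, 370.3, 2.5]], 0.88), ([[23.4, 3.9, 87.5]], 0.77), ([[-180.4, -212.8, 5.6]], 0.7), ([[175.0, -152.1, 4.0]], 0.64)]
```

View pics/s4.png

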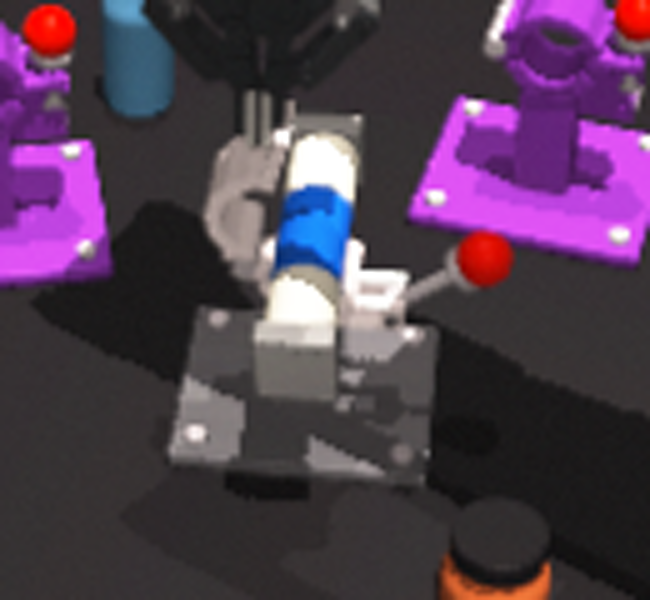

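The strap stands just past upright at (240,190) px, with the fingertips behind it. I'll continue along the arc.

apply_moves([
  [0,-5,1.5,0,0,0],
  [0,-5,1.5,0,0,0],
  [0,-5,1.5,0,0,0],
  [0,-5,1.5,0,0,0],
  [0,-5,1,0,0,0],
])

```text
time: 17.7
tool_pos: [507.7, -129.1, 190.1]
tcp_rot: [180.0, -0.1, 99.4]
ft_force: [12.0, 1.4, -17.4]
finger_gap: -0.2
grip_force: 19.9
```

```bash
python3 - <<'E'
from h import *
p,R,s=pose(); print(cf(p).round(1),s["time"],s["ft_force"])
i,d=eyes.snapshot("side");P=pts("side",d,np.ones(d.shape,bool)); 
for c in ["side","scene"]:
  if c=="scene": eyes.snapshot(c)
  print([(cf(r["xyz"]).round(1).tolist(),round(r["confidence"],2)) for r in models.place_of("strap_lug",c) if np.linalg.norm(cf(r["xyz"]))<120])
E
```

```text
[[ 7.5  0.2 70.1]] 17.7 [ 12.01166092   1.39385353 -17.41238736]
[([[-2.5, 1.0, 79.1]], 0.53)]
[([[2.2, 3.7, 73.3]], 0.61), ([[0.0, -1.8, 2.3]], 0.55)]
```

apply_moves([
  [0,1.5,3,0,0,0],
  [0,4,-2,0,0,0],
  [0,7,-4,0,0,0],
  [0,7,-4,0,0,0],
  [0,0,0,0,0,0],
])

```text
time: 18.52
tool_pos: [526.9, -126.1, 197.3]
tcp_rot: [-179.9, -0.0, 99.4]
ft_force: [4.6, 0.9, -12.4]
finger_gap: -0.0
grip_force: 15.4
```

```bash
python3 - <<'E'
from h import *
p,R,s=pose(); print(cf(p).round(1),s["time"],s["ft_force"])
i,d=eyes.snapshot("wrist"); j,d2=eyes.snapshot("side")
a=cv2.resize(i[140:340,150:370,::-1],(480,436)); b=cv2.resize(j[130:230,230:320,::-1],(320,356),interpolation=cv2.INTER_CUBIC)
o=np.zeros((436,800,3),np.uint8); o[:,:480]=a; o[:356,480:]=b; cv2.imwrite("pics/c5.png",o)
print([(cf(r["xyz"]).round(1).tolist(),round(r["confidence"],2)) for c in ("wrist","side") for r in models.place_of("strap_lug",c) if np.linalg.norm(cf(r["xyz"]))<120])
E
```

```text
[[27.   0.1 77.3]] 18.525 [  4.62343539   0.87170283 -12.40986739]
[([[16.0, -1.8, 80.2]], 0.81), ([[18.6, 0.1, 85.6]], 0.71)]
```

View pics/c5.png

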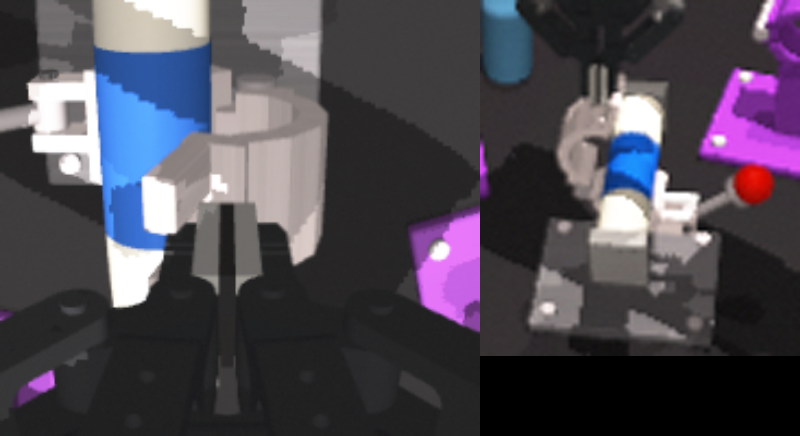

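The strap came back with the fingers: in the wrist crop the fork at (180,200) px is stuck to the tips, so they are jammed in the slot. I'll pull up out of the open end, turn a quarter, and push each tine with its own finger.

apply_moves([
  [0,0,-6,0,0,0],
  [0,0,-8,0,0,0],
  [0,0,-8,0,0,0],
  [0,0,-10,0,0,0],
  [0,0,0,0,0,0],
])

```text
time: 19.35
tool_pos: [527.6, -126.7, 232.7]
tcp_rot: [179.8, 0.1, 99.3]
ft_force: [1.0, -0.6, -0.1]
finger_gap: 0.0
grip_force: 0.0
```

```bash
python3 - <<'E'
from h import *
p,R,s=pose(); print(cf(p).round(1),s["time"],s["ft_force"])
i,d=eyes.snapshot("wrist"); j,d2=eyes.snapshot("side")
print([(c,cf(r["xyz"]).round(1).tolist(),round(r["confidence"],2)) for c in ("wrist","side") for r in models.place_of("strap_lug",c) if np.linalg.norm(cf(r["xyz"]))<120])
E
```

```text
[[ 27.5  -0.6 112.7]] 19.35 [ 1.01687841 -0.64104732 -0.06359993]
[('wrist', [[17.0, -1.9, 79.1]], 0.61), ('side', [[15.6, 4.1, 86.2]], 0.83), ('side', [[2.2, -0.9, 2.2]], 0.56), ('side', [[-47.6, 2.2, -34.8]], 0.19)]
```

apply_moves([
  [0,12,-20,0,0,0.1],
  [0,0,0,0,0,0.184],
  [0,0,0,0,0,0.184],
  [0,0,0,0,0,0.184],
  [0,0,0,0,0,0.184],
], fingers=20, grip_force=40)

```text
time: 20.18
tool_pos: [538.3, -124.3, 249.9]
tcp_rot: [-179.9, 0.0, 51.1]
ft_force: [0.6, 1.0, 0.2]
finger_gap: 20.3
grip_force: 0.0
```

apply_moves([
  [0,0,0,0,0,0.184],
  [0,0,0,0,0,0.184],
  [0,0,0,0,0,0.184],
  [0,0,0,0,0,0.184],
  [0,0,0,0,0,0],
])

```text
time: 20.8
tool_pos: [538.3, -124.3, 250.0]
tcp_rot: [-180.0, 0.1, 9.3]
ft_force: [0.0, -0.5, -0.6]
finger_gap: 19.8
grip_force: 0.0
```

```bash
python3 - <<'E'
from h import *
p,R,s=pose(); print(cf(p).round(1),s["time"],s["tcp_rot"],s["finger_gap"])
i,d=eyes.snapshot("wrist"); cv2.imwrite("pics/w6.png",i[:,:,::-1])
W=pts("wrist",d,np.ones(d.shape,bool),R,p); q=cf(W); q=q[(abs(q[:,1])<24)&(q[:,2]>45)&(q[:,2]<100)&(abs(q[:,0]-20)<40)]
for z in range(45,100,6):
    k=q[(q[:,2]>=z)&(q[:,2]<z+6)]
    if len(k)>3: print(z,len(k),np.percentile(k[:,0],[2,50,98]).round(1),np.percentile(k[:,1],[2,98]).round(1))
E
```

```text
[[ 38.5  -0.  130. ]] 20.8 [-1.79972229e+02  5.09658022e-02  9.33575620e+00] 19.82873406159824
45 271 [50.3 52.4 53.8] [-19.4  19. ]
51 470 [45.1 48.2 51.5] [-19.1  18.8]
57 881 [15.9 40.  45.4] [-19.5  19.1]
63 1086 [17.5 27.9 35.9] [-19.4  19.1]
69 152 [18.9 20.6 21.6] [-18.5  18. ]
75 139 [12.6 18.3 19.7] [-13.7  13.1]
81 142 [ 8.1 16.4 17.8] [-13.4  12.7]
87 189 [ 8.4 13.  16. ] [-13.2  12.7]
```

View pics/w6.png

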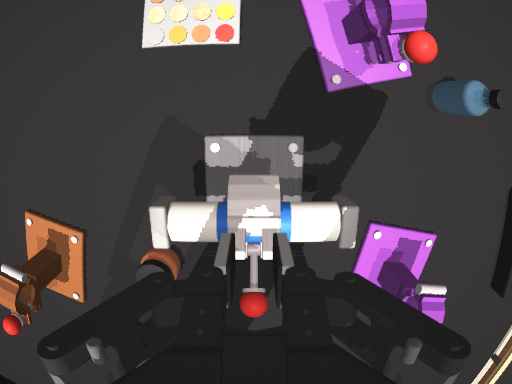

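The fork is seen end-on at (255,235) px, under the two fingers that flank the slot at (230,245) and (283,245). I'll lower behind it and push.

apply_moves([
  [0,0,20,0,0,0],
  [0,0,20,0,0,0],
  [-4,0,11,0,0,0],
  [-6,0,0,0,0,0],
  [-5,0,0.5,0,0,0],
])

```text
time: 21.48
tool_pos: [523.7, -126.9, 199.6]
tcp_rot: [180.0, -0.1, 9.3]
ft_force: [1.1, 0.2, 0.2]
finger_gap: 19.9
grip_force: 0.6
```

apply_moves([
  [-5,0,0.5,0,0,0],
  [-5,0,1,0,0,0],
  [-5,0,1,0,0,0],
  [-5,0,2,0,0,0],
  [-5,0,2,0,0,0],
])

```text
time: 22.1
tool_pos: [498.7, -130.9, 192.4]
tcp_rot: [-180.0, 0.0, 9.3]
ft_force: [0.4, 0.1, -0.4]
finger_gap: 20.1
grip_force: 0.5
```

```bash
python3 - <<'E'
from h import *
p,R,s=pose(); print(cf(p).round(1),s["time"],s["ft_force"])
j,d2=eyes.snapshot("side")
print([(c,cf(r["xyz"]).round(1).tolist(),round(r["confidence"],2)) for c in ("side",) for r in models.place_of("strap_lug",c) if np.linalg.norm(cf(r["xyz"]))<120])
E
```

```text
[[-1.6 -0.1 72.4]] 22.1 [ 0.44818127  0.0872245  -0.42524308]
[('side', [[-12.4, -0.1, 74.6]], 0.52)]
```

apply_moves([
  [-4.5,0,3,0,0,0],
  [-4.5,0,3,0,0,0],
  [-6.5,0,6,0,0,0],
  [-6.5,0,6,0,0,0],
  [-5.5,0,7,0,0,0],
])

```text
time: 22.82
tool_pos: [471.4, -135.3, 167.0]
tcp_rot: [-180.0, 0.0, 9.3]
ft_force: [1.0, 0.0, 0.2]
finger_gap: 19.7
grip_force: 0.4
```

apply_moves([
  [-6,0,7.5,0,0,0],
  [-4,0,8,0,0,0],
  [-4,0,8,0,0,0],
  [-3,0,8,0,0,0],
  [-2,0,7,0,0,0],
])

```text
time: 23.45
tool_pos: [452.9, -138.3, 128.5]
tcp_rot: [-180.0, 0.0, 9.3]
ft_force: [0.7, 0.5, 0.9]
finger_gap: 20.4
grip_force: 0.3
```

```bash
python3 - <<'E'
from h import *
p,R,s=pose(); print(cf(p).round(1),s["time"],s["ft_force"])
E
```

```text
[[-48.   -0.1   8.5]] 23.45 [0.7374789  0.51689328 0.92521989]
```

Push down until it is home, then check the force.

apply_moves([
  [0,0,2,0,0,0],
  [0,0,2,0,0,0],
  [0,0,2,0,0,0],
  [0,0,1,0,0,0],
  [0,0,0,0,0,0],
])

```text
time: 24.08
tool_pos: [453.4, -138.5, 124.7]
tcp_rot: [180.0, -0.0, 9.3]
ft_force: [-12.4, 4.5, 22.9]
finger_gap: 19.8
grip_force: 11.4
```

apply_moves([
  [0,0,-10,0,0,0],
  [0,0,-20,0,0,0],
  [-10,0,-30,0,0,0],
  [-20,0,0,0,0,0],
  [-19,0,0,0,0,0],
], fingers=20)

```text
time: 24.7
tool_pos: [404.8, -146.4, 182.9]
tcp_rot: [179.9, -0.1, 9.3]
ft_force: [-0.2, -0.8, -1.0]
finger_gap: 20.1
grip_force: 0.0
```

apply_moves([
  [0,0,0,0,0,0],
  [0,0,0,0,0,0],
  [0,0,0,0,0,0],
  [0,0,0,0,0,0],
  [0,0,0,0,0,0],
], fingers=62)

```text
time: 25.32
tool_pos: [405.0, -146.1, 182.0]
tcp_rot: [-180.0, 0.0, 9.3]
ft_force: [-0.2, -0.5, -0.8]
finger_gap: 61.8
grip_force: 0.0
```

```bash
cat > k.py <<'E'
from h import *
from scipy.optimize import least_squares
def knob(c):
    p,R,s=pose(); im,d=eyes.snapshot(c); h=cv2.cvtColor(im,cv2.COLOR_RGB2HSV)
    m=((h[...,0]<6)|(h[...,0]>174))&(h[...,1]>180)&(h[...,2]>100); q=cf(pts(c,d,m,R,p)); q=q[np.linalg.norm(q-[-75,0,15],axis=1)<60]
    if len(q)<15: return c,len(q)
    z=least_squares(lambda v:np.linalg.norm(q-v,axis=1)-16,q.mean(0),loss="soft_l1").x; return c,len(q),z.round(1)
E
python3 - <<'E'
from k import *
p,R,s=pose(); print(cf(p).round(1),s["time"],s["finger_gap"])
for c in("wrist","side","scene"): print(knob(c), [(cf(r["xyz"]).round(1).tolist(),round(r["confidence"],2)) for n in ("strap_lug","knob") for r in models.place_of(n,c) if np.linalg.norm(cf(r["xyz"]))<120])
i,d=eyes.snapshot("side"); cv2.imwrite("pics/s7.png",cv2.resize(i[130:250,210:340,::-1],(650,600),interpolation=cv2.INTER_CUBIC))
E
```

```text
[[-96.6  -0.   62. ]] 25.325 61.822756116405756
('wrist', 1363, array([-96.6,  -0.1,   4.2])) [([[-49.4, -3.4, 5.0]], 0.71), ([[-96.1, -0.5, 2.1]], 0.9)]
('side', 92, array([-98. ,  -2. ,   4.8])) [([[-48.8, 4.7, 9.3]], 0.75), ([[-96.2, -1.7, -0.5]], 0.47)]
('scene', 56, array([-95.1,  -0.9,   4.4])) [([[-44.0, 3.9, 2.2]], 0.63), ([[-97.9, 2.2, 6.1]], 0.51)]
```

View pics/s7.png

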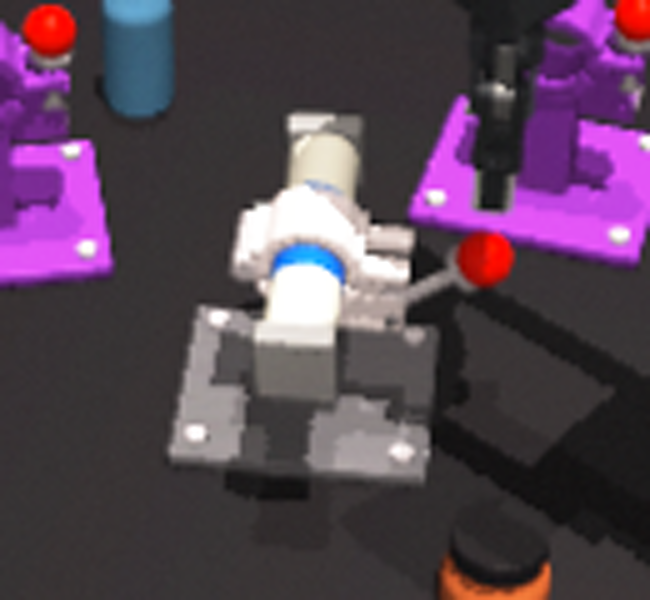

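The strap is closed over the tube at (310,240) px, with the tines at (390,255) and the knob at (485,258). Next I'll pinch the knob.

apply_moves([
  [0,0,25,0,0,0],
  [0,0,25,0,0,0],
  [0,0,14,0,0,0],
  [0,0,5,0,0,0],
  [0,0,0,0,0,0],
])

```text
time: 26.45
tool_pos: [405.0, -146.3, 113.4]
tcp_rot: [180.0, -0.0, 9.3]
ft_force: [-0.9, -0.2, -0.8]
finger_gap: 62.1
grip_force: 0.0
```

apply_moves([
  [0,0,0,0,0,0],
  [0,0,0,0,0,0],
  [0,0,0,0,0,0],
  [0,0,0,0,0,0],
  [0,0,0,0,0,0],
], fingers=20, grip_force=25)

```text
time: 27.08
tool_pos: [404.5, -146.1, 113.2]
tcp_rot: [-180.0, 0.0, 9.3]
ft_force: [-3.8, 3.4, 4.2]
finger_gap: 30.2
grip_force: 24.7
```

```bash
python3 - <<'E'
from k import *
p,R,s=pose(); print(cf(p).round(1),s["time"],s["finger_gap"])
l=None
a0=np.arctan2(48.6,39.2)
for a in np.linspace(a0,0,11):
    q=63*np.array([-np.sin(a),np.cos(a)]); print(round(a,2),None if l is None else (q-l).round(1)); l=q
E
```

```text
[[-97.    0.1  -6.8]] 27.075 30.19021574433935
0.89 None
0.8 [3.7 4.2]
0.71 [4.1 3.9]
0.62 [4.4 3.5]
0.54 [4.7 3.1]
0.45 [5.  2.6]
0.36 [5.2 2.2]
0.27 [5.3 1.7]
0.18 [5.5 1.2]
0.09 [5.6 0.7]
0.0 [5.6 0.3]
```

apply_moves([
  [3.7,0,-4.2,0,0,0],
  [4.1,0,-3.9,0,0,0],
  [4.4,0,-3.5,0,0,0],
  [4.7,0,-3.1,0,0,0],
  [5,0,-2.6,0,0,0],
])

```text
time: 27.7
tool_pos: [426.7, -142.5, 130.4]
tcp_rot: [-180.0, 0.0, 9.3]
ft_force: [-1.8, 2.0, -4.1]
finger_gap: 30.0
grip_force: 24.9
```

apply_moves([
  [5.2,0,-2.2,0,0,0],
  [5.3,0,-1.7,0,0,0],
  [5.5,0,-1.2,0,0,0],
  [5.6,0,-0.7,0,0,0],
  [5.6,0,-0.3,0,0,0],
])

```text
time: 28.32
tool_pos: [453.8, -138.1, 136.7]
tcp_rot: [-180.0, -0.0, 9.3]
ft_force: [-1.9, 3.6, -1.2]
finger_gap: 30.2
grip_force: 25.0
```

apply_moves([
  [2,0,0,0,0,0],
  [1,0,0,0,0,0],
  [0,0,0,0,0,0],
  [0,0,0,0,0,0],
  [0,0,0,0,0,0],
])

```text
time: 28.95
tool_pos: [456.6, -137.7, 136.8]
tcp_rot: [-180.0, -0.0, 9.3]
ft_force: [-1.8, 3.8, 1.1]
finger_gap: 29.7
grip_force: 25.1
```

```bash
python3 - <<'E'
from k import *
p,R,s=pose(); print(cf(p).round(1),s["time"],s["finger_gap"])
for c in("side","scene"): print(knob(c))
E
```

```text
[[-44.3  -0.   16.8]] 28.95 29.722525640891572
('side', 35, array([-55.4,  -0.6,  29. ]))
('scene', 44, array([-54.6,  -0. ,  27.9]))
```

apply_moves([
  [2,0,0,0,0,0],
  [2,0,0,0,0,0],
  [0,0,0,0,0,0],
  [0,0,0,0,0,0],
  [0,0,0,0,0,0],
])

```text
time: 29.68
tool_pos: [460.4, -137.1, 136.5]
tcp_rot: [-180.0, -0.0, 9.3]
ft_force: [-1.3, 5.3, -0.5]
finger_gap: 29.3
grip_force: 24.7
```

apply_moves([
  [0,0,0,0,0,0],
  [0,0,0,0,0,0],
  [0,0,0,0,0,0],
  [0,0,0,0,0,0],
  [0,0,0,0,0,0],
], fingers=60)

```text
time: 30.3
tool_pos: [460.2, -137.2, 136.5]
tcp_rot: [180.0, -0.0, 9.3]
ft_force: [0.6, -0.0, -0.8]
finger_gap: 59.4
grip_force: 0.0
```

apply_moves([
  [0,0,-15,0,0,0],
  [0,0,-30,0,0,0],
  [-15,0,-35,0,0,0],
  [-15,0,0,0,0,0],
  [0,0,0,0,0,0],
])

```text
time: 30.92
tool_pos: [430.7, -142.3, 218.0]
tcp_rot: [179.9, -0.1, 9.2]
ft_force: [-0.6, -0.3, 0.7]
finger_gap: 60.0
grip_force: 0.0
```

```bash
python3 - <<'E'
from k import *
p,R,s=pose(); print(cf(p).round(1),s["time"],s["finger_gap"])
for c in("wrist","side","scene"): print(knob(c))
i,d=eyes.snapshot("side"); cv2.imwrite("pics/s8.png",cv2.resize(i[130:250,210:340,::-1],(650,600),interpolation=cv2.INTER_CUBIC))
E
```

```text
[[-70.6  -0.4  98. ]] 30.925 59.97547240960964
('wrist', 1367, array([-53.2,  -0.1,  27.9]))
('side', 89, array([-54.4,  -1.1,  28. ]))
('scene', 63, array([-52. ,  -1.5,  28.3]))
```

View pics/s8.png

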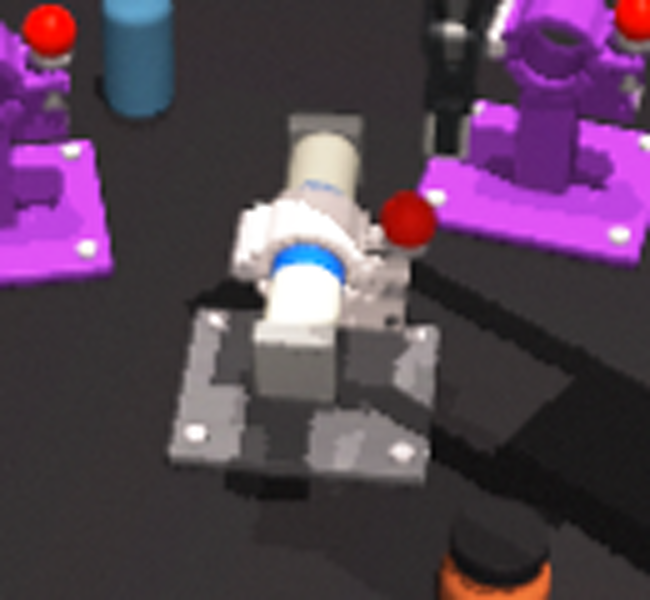

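The bolt's knob at (408,218) px leans about 5 mm short of upright because the pinch slipped. I'll push it home from outside with closed fingers.

apply_moves([
  [-18,0,0,0,0,0],
  [0,0,0,0,0,0],
  [0,0,30,0,0,0],
  [0,0,30,0,0,0],
  [0,0,19,0,0,0],
], fingers=0)

```text
time: 31.75
tool_pos: [412.7, -144.4, 135.7]
tcp_rot: [-179.9, 0.1, 9.3]
ft_force: [0.5, 0.3, -0.0]
finger_gap: -0.3
grip_force: 0.0
```

apply_moves([
  [0,0,0,0,0,0],
  [4,0,0,0,0,0],
  [4,0,0,0,0,0],
  [3,0,0,0,0,0],
  [0,0,0,0,0,0],
])

```text
time: 32.38
tool_pos: [424.2, -143.2, 137.9]
tcp_rot: [180.0, -0.0, 9.3]
ft_force: [0.0, 0.6, 0.2]
finger_gap: 0.2
grip_force: 0.0
```

apply_moves([
  [1,0,0,0,0,0],
  [1,0,0,0,0,0],
  [1,0,0,0,0,0],
  [0,0,0,0,0,0],
  [0,0,0,0,0,0],
])

```text
time: 33.0
tool_pos: [426.6, -142.7, 137.5]
tcp_rot: [-180.0, -0.0, 9.3]
ft_force: [0.1, -0.3, 0.1]
finger_gap: -0.2
grip_force: 0.3
```

```bash
python3 - <<'E'
from k import *
p,R,s=pose(); print(cf(p).round(1),s["time"],s["ft_force"])
for c in("wrist","side","scene"): print(knob(c))
E
```

```text
[[-74.7  -0.1  17.5]] 33.0 [ 0.14063868 -0.30404317  0.08278262]
('wrist', 2864, array([-48.2,  -0.2,  28. ]))
('side', 91, array([-49.7,  -1.4,  27.9]))
('scene', 61, array([-47.1,  -1.6,  28.6]))
```

apply_moves([
  [1,0,0,0,0,0],
  [1,0,0,0,0,0],
  [0,0,0,0,0,0],
  [0,0,0,0,0,0],
  [0,0,0,0,0,0],
])

```text
time: 33.78
tool_pos: [427.7, -142.5, 137.3]
tcp_rot: [-180.0, 0.1, 9.3]
ft_force: [-6.5, -0.5, 3.7]
finger_gap: 0.0
grip_force: 3.4
```

apply_moves([
  [1,0,0,0,0,0],
  [1,0,0,0,0,0],
  [0,0,0,0,0,0],
  [0,0,0,0,0,0],
  [0,0,0,0,0,0],
])

```text
time: 34.4
tool_pos: [428.0, -142.4, 137.0]
tcp_rot: [-180.0, 0.3, 9.3]
ft_force: [-16.0, -2.9, 8.4]
finger_gap: 0.2
grip_force: 8.1
```

apply_moves([
  [-8,0,0,0,0,0],
  [-20,0,-5,0,0,0],
  [-10,0,-40,0,0,0],
  [0,0,-50,0,0,0],
  [0,0,-40,0,0,0],
])

```text
time: 35.02
tool_pos: [393.3, -148.2, 274.7]
tcp_rot: [179.9, -0.1, 9.3]
ft_force: [0.0, -0.0, -0.7]
finger_gap: 0.1
grip_force: 0.0
```

apply_moves([
  [0,0,0,0,0,0],
  [0,0,0,0,0,0],
  [0,0,0,0,0,0],
  [0,0,0,0,0,0],
  [0,0,0,0,0,0],
])

```text
time: 35.65
tool_pos: [392.8, -148.0, 271.8]
tcp_rot: [-180.0, 0.1, 9.3]
ft_force: [-0.3, -0.2, -0.8]
finger_gap: 0.0
grip_force: 0.0
```

```bash
python3 - <<'E'
from k import *
p,R,s=pose(); print(cf(p).round(1),s["time"],s["ft_force"])
for c in("wrist","side","scene"): print(knob(c), [(n,np.round(r["xyz"]).tolist(),round(r["confidence"],2)) for n in ("palette","jar","bottle") for r in models.place_of(n,c)[:1]])
im,d=eyes.snapshot("wrist"); p,R,s=pose(); W=cf(pts("wrist",d,np.ones(d.shape,bool),R,p))
t=W[(abs(W[:,0])<24)&(abs(W[:,1])<115)&(W[:,2]>5)&(W[:,2]<40)]; print("ends",np.percentile(t[:,1],[.3,99.7]),"arch top",np.percentile(t[abs(t[:,1])<18][:,2],98))
l=W[(W[:,0]<-32)&(W[:,0]>-56)&(abs(abs(W[:,1])-16)<3)&(abs(W[:,2])<30)]; print("lug z",np.median(l[:,2]))
cv2.imwrite("pics/w9.png",im[:,:,::-1])
E
```

```text
[[-1.089e+02  1.000e-01  1.518e+02]] 35.65 [-0.33761247 -0.21526127 -0.81148239]
('wrist', 824, array([-47.2,  -0.1,  28.1])) [('jar', [362.0, -9.0, 1.0], 0.55), ('bottle', [689.0, -383.0, 1.0], 0.81)]
('side', 94, array([-49.4,  -1.3,  28.7])) [('palette', [724.0, -10.0, -3.0], 0.69), ('jar', [359.0, -11.0, -0.0], 0.77), ('bottle', [688.0, -383.0, -4.0], 0.82)]
('scene', 53, array([-46.3,  -1.1,  28.1])) [('palette', [726.0, -10.0, 2.0], 0.86), ('jar', [364.0, -7.0, -4.0], 0.93), ('bottle', [498.0, -133.0, 121.0], 0.71)]
ends [-98.83201666  98.06481148] arch top 30.727596377848435
lug z 5.237437067329424
```

View pics/w9.png

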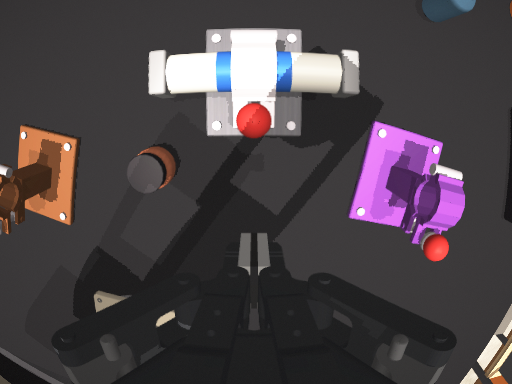

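The tube sits centred at (254,72) px, with equal blue showing on both sides of the closed strap. The bolt is upright with its knob at (254,120), the bystanders haven't moved, and the arm is clear.

```bash
python3 -c "
from bench import job; print(job.hand_in())"
```

```text
the job is handed in; nothing more can be done
None
```

The job is handed in at about 36 s: the tube is centred in the saddle, the strap is fully home, the bolt is upright in its slot, everything is released, and the palette, jar and bottle are where they were.

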